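# Shut the bin cubby and ready the ratchet over its lock bolt

### The arm

A 7-joint arm with a two-finger parallel gripper is mounted at the origin on the work surface. World frame = base frame: x ahead of the robot, y to its left, z up, the work surface at z = 0. Lengths are in m, angles in degrees, forces in N, time in s.
With the tool pointing down it reaches from about 0.35 to 0.9 m from the base axis. Payload 8.1 kg.
Tool frame: the origin (TCP) lies at the very end of the fingers, on their centre line; the grasp point (between the pads) lies 19 mm behind it; z points along the fingers, y is the line along which they close (so a half turn about z gives the same grasp; the last joint's range is limited). The gripper opens to 92 mm and grips with 3 to 60 N. Pads are 19 mm wide; open, the fingers measure 130 mm over their backs; the gripper's body (75 mm by 190 mm) begins 47 mm behind the grasp point.
Start: joints at [-72.571, 24.895, 1.432, 90.138, -0.665, 64.973, -4.303], TCP at [0.247, 0.574, 0.227] pointing down, gripper open.
Joint ranges: [-149.89, 149.89], [-25.12, 119.58], [-72.63, 75.52], [4.76, 147.25], [-75.54, 255.54], [6.69, 114.76], [-157.13, 157.13]. Speed limits (degrees/s): [127.2, 127.2, 172.46, 172.46, 180, 180, 180].

### API

Orientations are given as a 3x3 rotation matrix whose columns are the frame's x, y, z axes.
In Python, from cell import readout, imaging, ticket gives the robot as it stands.
- The arm moves only by the tool step_arm, never from a script. Its arguments are lists of equal length, an entry for each row: "translation": the shift along the tool's x, y, z each as a share of 30 cm, from -1 to 1, a list of three; "spin": the turn about the tool's z as a share of 90 degrees, from -1 to 1; "grip": the opening, from -1 (shut) to 1 (fully open). A call has 1 to 12 rows; each row shifts and turns the commanded pose from where the row before left it, along the tool's axes as they then stand; what a row does not reach is not made up. A row lasts 1/10 s, in which the tool goes at most 50 mm and 8.59 degrees, less where a joint would pass 70% of its speed; a pose out of reach is approached as far as the arm can. A call with a number of a shift or a turn outside -1 to 1 is refused whole. A call with a gripper value outside its range is refused whole. The fingers move at their own pace and stop on an object; "newtons" is the grip in N (left out, the last holds). Time passes only in rows, so rows that do not move let the fingers close. It gives the time, the measured TCP pose, the force, the opening and the grip force at its end, in the units of the state.
- readout.sense(): the state, without advancing time (a new reading comes with each control period).
- imaging.grab_frame(name): name is "scene" or "side" or "wrist"; returns the picture (400x640x3 uint8, red, green, blue); there is no depth.
- imaging.camera_params(name): a dict with "mtx" (3x3 intrinsics, pixels), "T" (4x4, takes a point from camera to world coordinates). Camera axes: x right, y up, looking along -z (the intrinsics and any distortion apply to the point x, -y, -z); pixel columns grow to the right and rows downward; lengths in m; the calibration is good to about 2 mm. A picture is of the moment at which its call begins: read the wrist's pose just before it. camera_params takes no time and is no camera call; for the wrist camera it gives the pose at the moment of the call.
- ticket.close_job(): hands the job in; it is judged then, once.
Trained networks look in the newest picture that a camera, given by its name, has taken for a name from the list of things; names that differ only in an ending like _2 or _b are one class to them, and where a whole thing is asked for, a point or a joint stands for the part that bears it (a point fixed in the world has none). Each returns a list of dicts, best first, with "conf" (0 to 1); they miss things now and then, are a little off and sometimes report something else, mostly with a low value. They report only what shows in the picture. A call takes as long as a camera call.
- imaging.find_in(thing, camera): "xyz" ([x, y, z] in m, in world coordinates, good to about 4 mm: the middle of the surface that is visible of it).
The state is a dict: "time": time; "joints": joint angles; "qvel": joint speeds; "effort": joint torques, N m; "ee_pos": TCP position; "ee_rot": TCP orientation; "wrist_force": force on the tool from outside, world axes, zero at the start; "ft_torque": the same for the moment, N m; "opening": finger opening in m; "grasp_force": force on a finger pad.
Only numpy, scipy, OpenCV 4.12 (cv2) and the standard library are available. Lean on these libraries where they do the work, as an engineer would, in place of code of your own. Each camera call takes 0.05 s, during which the arm holds its last target. There are 200 camera calls.

### The job

The lower cubby of the parts bin shelf is loaded and is to be bolted shut: first slide its wooden door fully shut, then draw the black ratchet out of its leaning holder, turn it until it is level with its socket facing straight down, and bring the socket over the lock bolt on top of the cubby, about 5 cm above the bolt and not touching it. Finish there while still holding the ratchet up in the gripper, at rest: do not put it down or let go. Leave the cup, carabiner, screwdriver, spare handle and loose yellow bin where they are.

Things in the scene. Friction and masses are not known exactly. Their poses are not given: they have to be found in the camera images.
- shelf: Fixed particleboard parts bin shelf, 400 wide (y), 260 deep (x), cubby 150 high; stacked yellow bins on the rear of its top (from x = 140, up to 280 high), back board to 310. Origin: middle of the front face's lower edge, on the table. Its -x points out of the front, y runs along the front: fixed panel at y > 0, cubby opening at y < 0.
- door (a joint): Wooden sliding door (195 wide, 128 high, 12 thick) running along the shelf's front in a track: 0 m = fully shut against its stop (covers the opening at y < 0), grows as it opens towards the shelf's +y, up to 0.15. Stiff track: about 2 N of friction, it stays where it is left.
- door_handle (a point): Top end of the door's stainless handle, an upright bar 10 thick, 35 out from the door's face, 75 long from this point (124 above the table) straight down, joined to the door at both ends; moves with the door. Pinch it from above along the shelf's y, or push it sideways. With the door shut it is at (-51, -32.5, 124) mm in the shelf's frame.
- bolt_top (a point): Centre of the top of the upright hexagonal lock bolt (head about 19 wide, 12 high on a 4 mm steel plate 45 x 60) on the cubby's top near the front edge; 166 above the table, at (35, -30, 166) mm in the shelf's frame.
- holder: Fixed ratchet holder: dark wooden base 160 x 90 x 12 carrying a grey square sleeve (outside 32 x 40, inside 22 x 30, 85 deep, slick) that leans 40 degrees from upright towards the holder's own +x. Origin: centre of the base's underside, on the table. Place and yaw vary.
- holder_mouth (a point): Centre of the sleeve's open upper end, at (18, 0, 93) mm in the holder's frame.
- ratchet: Black ratchet, ~0.28 kg, handle down in the sleeve, leaning 44 deg from upright to the holder's +x, socket on the lower side. Origin: middle of the flat steel shank (grip here, near centre of mass). x to the head, z away from the socket. Shank x -35 to 37, 16 wide (y), 12 thick (z). Handle x -135 to -35, 24 wide, 16 thick, 85 deep in sleeve, 3 mm play. Head disc 36 across at x = 55.
- ratchet_socket (a point): Open end of the steel socket (21 across) under the ratchet's head, at (55, 0, -40) mm in the ratchet's frame.
- ratchet_foot (a point): Handle end of the ratchet, at (-135, 0, 0) mm in the ratchet's frame.
- cup: White ceramic tile spacer cup, 68 across, 75 high, origin under its centre. Bystander.
- carabiner: Aluminium carabiner lying flat, 90 x 54 x 10. Bystander.
- screwdriver: Screwdriver with a red handle lying flat, 190 long. Bystander.
- spare_handle: Spare stainless cabinet handle lying flat on the front of the shelf's top at its +y end, 106 x 40 x 10. Bystander.
- loose_bin: Loose empty yellow bin, 130 x 90 x 55, origin under its centre. Bystander.

How it is judged (in metres and radians):
On the way, in this order (a step that is already met when the one before it is completed fails the run):
1. the door is slid fully shut (value of joint door below 0.006 m), for 0.2 s.
2. the ratchet, held in the fingers, is drawn clear of its holder (height (world z) of ratchet_foot above 0.11 m and contact force between the fingers and ratchet above 1 N and contact force between ratchet and holder below 0.1 N), for 0.2 s.
At the end, for the whole second after the job is handed in: The door is shut (within 8 mm of its stop); the ratchet is held in the fingers alone, at rest, its z axis within 0.2 rad of upright (level, socket down), the socket's end within 25 mm sideways of the bolt's axis and 20 to 90 mm above the bolt's top, touching neither shelf nor holder (value of joint door below 0.008 m and angle between ratchet's own z axis and vertical below 0.2 rad and horizontal distance between ratchet_socket and bolt_top below 0.025 m and z of ratchet_socket in the frame of shelf between 0.186 and 0.256 m and contact force between the fingers and ratchet above 1 N and contact force between ratchet and shelf below 0.1 N and contact force between ratchet and holder below 0.1 N and linear speed of ratchet below 0.03 m/s and angular speed of ratchet below 0.2 rad/s); the arm keeps its last pose, push and grip.
It fails at once if a bystander (cup, carabiner, screwdriver, spare_handle, loose_bin) is shifted by more than 30 mm (distance of any of cup, carabiner, screwdriver, spare_handle, loose_bin from where it was at the start of the episode above 0.03 m).
It fails at once if the cup is tipped over (angle between cup's own z axis and vertical above 0.5 rad).
It also fails if it takes over 56 s, if anything falls off the work surface, if the arm or the gripper's body presses on something with over 40 N, if the wrist force passes 120 N, or if a joint passes its speed limit or range.

## Working session

There is one attempt and no reset: what is moved stays moved. The work goes in short steps, Python scripts to look and compute and a tool call to move; the robot and the scene stay as the last step left them, time stands still between calls to the robot, and variables do not carry over. Pictures are saved under pics/ and viewed, at most 10 in all, crops included, and the job is handed in when it is done.

Besides the shell and the picture viewer there is one more tool, called as a command line: name --pt "numbers of a row" for each row, then --argument value for the rest. step_arm: Moves the arm, as the interface text tells. Shift numbers are shares of 30 cm and turn numbers shares of 90 degrees, none past 1 either way. Its arguments: {"type":"object","properties":{"translation":{"type":"array"},"spin":{"type":"array"},"grip":{"type":"array"},"newtons":{"type":"number"}},"required":["translation","spin","grip"]}

```bash
mkdir -p pics; cat > h.py <<'E'
import numpy as np, cv2
from cell import readout, imaging, ticket
def snap(n,f):
    im=imaging.grab_frame(n); cv2.imwrite('pics/'+f,im[:,:,::-1]); return im
def ray(n,uv):
    p=imaging.camera_params(n);K=np.array(p['mtx']);T=np.array(p['T'])
    d=np.linalg.inv(K)@[uv[0],uv[1],1]; d=d*[1,-1,-1]
    return T[:3,3],T[:3,:3]@d
def atz(n,uv,z):
    o,d=ray(n,uv); return o+d*(z-o[2])/d[2]
def proj(n,P):
    p=imaging.camera_params(n);K=np.array(p['mtx']);T=np.array(p['T'])
    c=np.linalg.inv(T)@np.r_[P,1]; q=K@(c[:3]*[1,-1,-1]); return q[:2]/q[2]
E
python3 - <<'E'
from h import *
np.set_printoptions(precision=4,suppress=True)
a=snap('scene','a.png');b=snap('side','b.png')
print(readout.sense())
for n in('scene','side'):
    p=imaging.camera_params(n);print(n,np.array(p['T']))
    for t in['shelf','door','door_handle','bolt_top','holder','holder_mouth','ratchet','ratchet_socket','ratchet_foot','cup','carabiner','screwdriver','spare_handle','loose_bin']:
        for r in imaging.find_in(t,n)[:2]:print(t,round(r['conf'],2),np.array(r['xyz']),proj(n,r['xyz']))
E
```

```text
{'time': 0.1, 'joints': array([-72.5708,  24.9315,   1.4301,  90.1842,  -0.6639,  64.972 ,
        -4.3017]), 'qvel': array([-0.0904, -0.1807,  0.0032, -0.2321,  0.0792,  0.0057, -0.0367]), 'effort': array([  0.0025, -66.9115,   0.9876, -31.5142,  -0.0605,   0.0375,
         0.    ]), 'ee_pos': array([0.2472, 0.5736, 0.226 ]), 'ee_rot': array([[-0.9184,  0.3957, -0.0004],
       [ 0.3957,  0.9184, -0.0013],
       [-0.0001, -0.0014, -1.    ]]), 'wrist_force': array([ 0.624 , -0.6282, -0.8677]), 'ft_torque': array([-0.0145, -0.0442, -0.027 ]), 'grasp_force': 0.0, 'opening': 0.09194812294783011}
scene [[-0.8638 -0.4381  0.2488  0.7388]
 [ 0.5038 -0.7443  0.4384  0.3098]
 [-0.0069  0.504   0.8637  0.8624]
 [ 0.      0.      0.      1.    ]]
shelf 0.62 [0.5922 0.2565 0.151 ] [377.1107 339.2546]
door 0.3 [ 0.4944 -0.195   0.0133] [303.5762 173.9596]
door_handle 0.65 [0.4732 0.1609 0.1265] [397.2853 266.3885]
bolt_top 0.81 [0.5945 0.2525 0.1506] [374.7105 337.9262]
holder 0.97 [ 0.4954 -0.1944  0.0154] [303.3262 173.8465]
holder_mouth 0.77 [ 0.4911 -0.1993  0.0145] [303.8537 172.0167]
ratc
[... 1168 characters left out ...]
8 -0.205   0.1469] [342.4319 143.5896]
ratchet_socket 0.76 [ 0.5599 -0.2049  0.1448] [340.1569 143.3903]
ratchet_foot 0.86 [ 0.5593 -0.2046  0.1484] [340.348  142.4886]
cup 0.63 [0.4682 0.1621 0.1138] [294.41   290.1643]
cup 0.59 [0.4406 0.0028 0.0453] [343.8517 250.3559]
carabiner 0.76 [ 0.6906 -0.1007  0.0111] [277.369  187.5205]
carabiner 0.36 [0.4743 0.1609 0.1159] [291.9625 287.7824]
screwdriver 0.77 [ 0.6305 -0.3589  0.0168] [342.1558 133.5464]
screwdriver 0.56 [0.6005 0.3131 0.2181] [171.6724 303.1607]
spare_handle 0.84 [0.4857 0.2794 0.1597] [247.5723 331.0504]
spare_handle 0.27 [ 0.6922 -0.1031  0.0106] [277.3748 186.7966]
loose_bin 0.76 [ 0.4808 -0.4454  0.0234] [401.214  130.4868]
```

View pics/a.png

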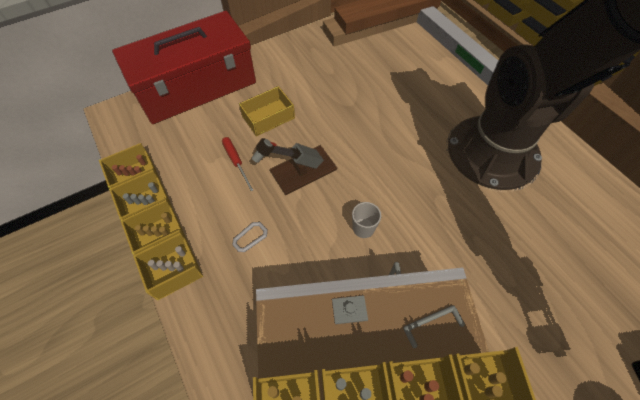

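View pics/b.png

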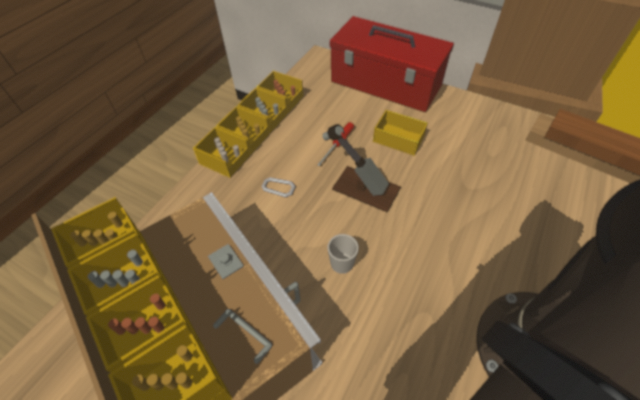

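```bash
python3 - <<'E'
from h import *
np.set_printoptions(precision=4,suppress=True)
a=cv2.imread('pics/a.png');b=cv2.imread('pics/b.png')
c1=a[255:335,240:480];c2=a[130:200,235:345];c3=b[115:215,310:410];c4=b[190:370,190:340]
r=lambda c,w,h:cv2.resize(c,(w,h),interpolation=cv2.INTER_CUBIC)
im=np.zeros((590,800,3),np.uint8)
im[:240,:720]=r(c1,720,240); im[240:590,:550]=r(c2,550,350); im[240:490,550:800]=r(c3,250,250)
cv2.imwrite('pics/c.png',im)
def tri(u,v):
    o1,d1=ray('scene',u);o2,d2=ray('side',v);A=np.c_[d1,-d2];s=np.linalg.lstsq(A,o2-o1,rcond=None)[0]
    p,q=o1+d1*s[0],o2+d2*s[1];return (p+q)/2,np.linalg.norm(p-q)
print('bolt',atz('scene',(349.5,306),.166),atz('side',(226,257),.166),tri((349.5,306),(226,257)))
print('strip',tri((257,288),(207,195)),tri((465,270),(319,342)))
e=[atz('scene',u,.15) for u in((257,291),(464,273))];print(e)
print('handle',tri((397,266),(294,286)))
print('ratch',tri((264,150),(335,131)),'sleeve',tri((310,155),(372,177)))
E
```

```text
bolt [0.6057 0.1858 0.166 ] [0.6019 0.1851 0.166 ] (array([0.6046, 0.1842, 0.1611]), np.float64(0.0015172850685310536))
strip (array([0.7362, 0.0741, 0.1565]), np.float64(0.01066584765525592)) (array([0.3725, 0.2359, 0.1488]), np.float64(0.0029092688854137527))
[array([0.7376, 0.0716, 0.15  ]), array([0.3793, 0.2411, 0.15  ])]
handle (array([0.4712, 0.1584, 0.1213]), np.float64(0.0010642716428374073))
ratch (array([ 0.5817, -0.2137,  0.1634]), np.float64(0.00906405426357622)) sleeve (array([ 0.4683, -0.2038,  0.0703]), np.float64(0.0009988130081523482))
```

View pics/c.png

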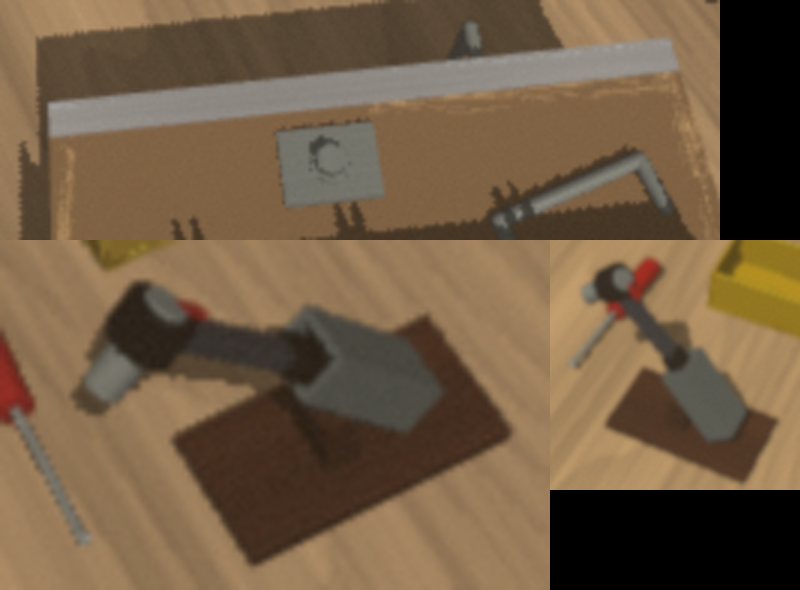

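step_arm --pt "0 -0.16 0" --pt "0 -0.16 0" --pt "0 -0.16 0" --pt "0 -0.16 0" --pt "0 -0.16 0" --pt "0 -0.16 0" --pt "-0.16 0 0" --pt "-0.16 0 0" --pt "-0.16 0 0" --pt "-0.16 0 0" --pt "-0.16 0 0" --pt "-0.16 0 0" --spin '[0,0,0,0,0,0,0,0,0,0,0,0]' --grip '[1,1,1,1,1,1,1,1,1,1,1,1]'

```text
time: 2.7
ee_pos: [0.3996, 0.1945, 0.2272]
ee_rot: [[-0.918, 0.395, 0.001], [0.395, 0.918, 0.001], [-0.001, 0.001, -1.0]]
wrist_force: [0.6, 2.1, -1.1]
opening: 0.0918
grasp_force: 0.0
```

```bash
python3 - <<'E'
from h import *
np.set_printoptions(precision=4,suppress=True)
# holder base corners
C=np.array([[321,145],[337.4,168.6],[285.4,195],[270,170]],float)+[0,0]
C=np.array([[430,315],[512,433],[252,565],[175,440]])*[.2,.2]+[235,82]
W=np.array([atz('scene',c,.012) for c in C]);print(W)
D=np.array([[605,425],[648,368],[778,420],[743,482]])*.4+[310-220,115-96]
V=np.array([atz('side',c,.012) for c in D]);print(D,V)
for q in(W,V):
  print(q.mean(0),[ (np.linalg.norm(q[i]-q[i-1]),np.degrees(np.arctan2(*(q[i]-q[i-1])[1::-1]))) for i in range(4)])
s=readout.sense();print(s['joints'],s['ee_pos'],s['wrist_force'])
E
```

```text
[[ 0.4053 -0.2553  0.012 ]
 [ 0.4076 -0.1648  0.012 ]
 [ 0.5659 -0.163   0.012 ]
 [ 0.5652 -0.2524  0.012 ]]
[[332.  189. ]
 [349.2 166.2]
 [401.2 187. ]
 [387.2 211.8]] [[ 0.5602 -0.1642  0.012 ]
 [ 0.5564 -0.2576  0.012 ]
 [ 0.4025 -0.2566  0.012 ]
 [ 0.4031 -0.1652  0.012 ]]
[ 0.486  -0.2089  0.012 ] [(np.float64(0.15999645194240653), np.float64(-178.992122193109)), (np.float64(0.09052096736537324), np.float64(88.50253896998133)), (np.float64(0.15824483311641915), np.float64(0.6306036266492167)), (np.float64(0.08941957261025563), np.float64(-90.40310256396243))]
[ 0.4805 -0.2109  0.012 ] [(np.float64(0.15712973184293869), np.float64(0.370335602303443)), (np.float64(0.09347343444860579), np.float64(-92.3543188069785)), (np.float64(0.1539025256484), np.float64(179.63177634005453)), (np.float64(0.09139189355273838), np.float64(89.6158820415495))]
[-51.8646   7.4951  21.5356 115.3035  -3.2633  57.6811  37.952 ] [0.3996 0.1945 0.2272] [ 0.5784  2.0632 -1.1433]
```

step_arm --pt "-0.16 0 0" --pt "-0.107 -0.013 0" --pt "0 0 0" --pt "0 0 0" --pt "0 0 0" --pt "0 0 0" --pt "0 0 0" --pt "0 0 0" --pt "0 0 0" --pt "0 0 0" --pt "0 0 0" --pt "0 0 0" --spin '[0,0,-0.095,-0.095,-0.095,-0.095,-0.095,-0.095,-0.095,-0.095,-0.095,-0.095]' --grip '[1,1,1,1,1,1,1,1,1,1,1,1]'

```text
time: 3.9
ee_pos: [0.4699, 0.1603, 0.2268]
ee_rot: [[-0.461, -0.887, 0.0], [-0.887, 0.461, 0.0], [-0.0, -0.0, -1.0]]
wrist_force: [0.6, -0.6, -0.5]
opening: 0.0918
grasp_force: 0.0
```

step_arm --pt "0 0 0" --pt "0 0 0" --pt "0 0 0" --spin '[-0.034,0,0]' --grip '[1,1,1]'

```text
time: 4.2
ee_pos: [0.4699, 0.1602, 0.2268]
ee_rot: [[-0.421, -0.907, 0.0], [-0.907, 0.421, 0.0], [-0.0, -0.0, -1.0]]
wrist_force: [0.1, 0.7, -0.1]
opening: 0.0915
grasp_force: 0.0
```

```bash
python3 - <<'E'
from h import *
np.set_printoptions(precision=4,suppress=True)
s=readout.sense();print(s['joints'],s['ee_pos'],s['ee_rot'])
snap('wrist','d.png')
for t in('door_handle','bolt_top'):
  for r in imaging.find_in(t,'wrist')[:2]:print(t,r['conf'],np.array(r['xyz']),proj('wrist',r['xyz']))
for P in((.4715,.159,.124),(.604,.1845,.166)):print(proj('wrist',P))
E
```

```text
[-33.355   12.7726  10.1316 108.2949  -2.5993  59.1392 132.9976] [0.4699 0.1602 0.2268] [[-0.4205 -0.9073  0.0002]
 [-0.9073  0.4205  0.0001]
 [-0.0002 -0.0001 -1.    ]]
door_handle 0.84 [0.5345 0.1646 0.0859] [268.0795 217.3935]
bolt_top 0.63 [0.5346 0.1846 0.1469] [266.8553 266.5444]
[325.5971 198.0723]
[182.383  312.6532]
```

View pics/d.png

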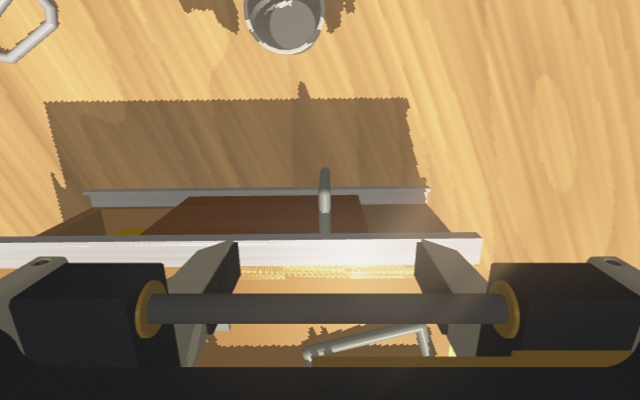

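step_arm --pt "0 0 0.16" --pt "0 0 0.16" --pt "0 0 0.09" --pt "0 0 0" --pt "0 0 0" --pt "0 0 0" --pt "0 0 0" --pt "0 0 0" --pt "0 0 0" --spin '[0,0,0,0,0,0,0,0,0]' --grip '[1,1,1,-1,-1,-1,-1,-1,-1]' --newtons 20

```text
time: 5.25
ee_pos: [0.4703, 0.1605, 0.1045]
ee_rot: [[-0.419, -0.908, 0.001], [-0.908, 0.419, 0.001], [-0.001, -0.001, -1.0]]
wrist_force: [-0.1, -0.2, -0.5]
opening: 0.0483
grasp_force: 0.0
```

step_arm --pt "0 0 0" --pt "0 0 0" --pt "0 0 0" --pt "0 0 0" --pt "0 0 0" --pt "0 0 0" --spin '[0,0,0,0,0,0]' --grip '[-1,-1,-1,-1,-1,-1]'

```text
time: 5.85
ee_pos: [0.4701, 0.1601, 0.1037]
ee_rot: [[-0.419, -0.908, 0.0], [-0.908, 0.419, -0.0], [-0.0, -0.0, -1.0]]
wrist_force: [1.8, -1.9, -1.1]
opening: 0.0093
grasp_force: 20.0
```

step_arm --pt "0 -0.05 0" --pt "0 -0.07 0" --pt "0 -0.07 0" --pt "0 -0.07 0" --pt "0 -0.05 0" --pt "0 -0.02 0" --pt "0 0 0" --spin '[0,0,0,0,0,0,0]' --grip '[-1,-1,-1,-1,-1,-1,-1]'

```text
time: 6.55
ee_pos: [0.5611, 0.1191, 0.1038]
ee_rot: [[-0.419, -0.908, 0.002], [-0.908, 0.419, 0.001], [-0.001, -0.001, -1.0]]
wrist_force: [2.9, 2.8, -1.8]
opening: 0.0094
grasp_force: 20.0
```

step_arm --pt "0 -0.015 0" --pt "0 -0.015 0" --pt "0 0 0" --spin '[0,0,0]' --grip '[-1,-1,-1]'

```text
time: 6.85
ee_pos: [0.5683, 0.1158, 0.1038]
ee_rot: [[-0.418, -0.908, 0.001], [-0.908, 0.418, 0.001], [-0.001, -0.0, -1.0]]
wrist_force: [2.2, 4.7, -1.9]
opening: 0.0095
grasp_force: 20.0
```

step_arm --pt "0 -0.01 0" --pt "0 -0.01 0" --pt "0 0 0" --spin '[0,0,0]' --grip '[-1,-1,-1]'

```text
time: 7.15
ee_pos: [0.5735, 0.1134, 0.1038]
ee_rot: [[-0.418, -0.909, 0.0], [-0.909, 0.418, 0.001], [-0.001, 0.0, -1.0]]
wrist_force: [2.4, 4.8, -1.3]
opening: 0.0095
grasp_force: 20.0
```

step_arm --pt "0 -0.01 0" --pt "0 -0.01 0" --pt "0 0 0" --spin '[0,0,0]' --grip '[-1,-1,-1]'

```text
time: 7.45
ee_pos: [0.5742, 0.1131, 0.1036]
ee_rot: [[-0.416, -0.909, -0.008], [-0.909, 0.416, 0.003], [0.001, 0.009, -1.0]]
wrist_force: [-14.6, 9.2, 14.2]
opening: 0.0094
grasp_force: 20.0
```

step_arm --pt "0 0 0" --pt "0 0 0" --pt "0 0 0" --pt "0 0 0" --pt "0 0 -0.1" --pt "0 0 -0.16" --pt "0 0 -0.16" --pt "0 0 -0.13" --pt "0 0 0" --pt "0 0 0" --pt "0 0 0" --pt "0 0 0" --spin '[0,0,0,0,0,0,0,0,0.095,0.095,0.095,0.095]' --grip '[0,0,0,0,0,0,0,0,0,0,0,0]'

```text
time: 8.65
ee_pos: [0.5788, 0.1094, 0.2688]
ee_rot: [[-0.86, -0.51, 0.0], [-0.51, 0.86, -0.0], [0.0, -0.0, -1.0]]
wrist_force: [0.0, -0.1, 0.7]
opening: 0.0459
grasp_force: 0.0
```

step_arm --pt "0 0 0" --pt "0 0 0" --pt "0 0 0" --pt "0 0 0" --pt "0 0 0" --spin '[0.095,0.095,0.095,0.06,0]' --grip '[0,0,0,0,0]'

```text
time: 9.15
ee_pos: [0.5788, 0.1096, 0.2686]
ee_rot: [[-1.0, 0.002, -0.0], [0.002, 1.0, -0.001], [0.0, -0.001, -1.0]]
wrist_force: [-0.7, 0.8, -0.1]
opening: 0.0458
grasp_force: 0.0
```

step_arm --pt "0.03 -0.16 0" --pt "0.03 -0.16 0" --pt "0.03 -0.16 0" --pt "0.03 -0.16 0" --pt "0 -0.16 0" --pt "0 -0.16 0" --pt "0 -0.1 0" --pt "0 0 0" --pt "0 0 0" --spin '[0,0,0,0,0,0,0,0,0]' --grip '[0,0,0,0,0,0,0,0,0]'

```text
time: 10.05
ee_pos: [0.5425, -0.2088, 0.2686]
ee_rot: [[-1.0, -0.0, -0.0], [-0.0, 1.0, 0.0], [0.0, 0.0, -1.0]]
wrist_force: [1.0, 0.2, -0.4]
opening: 0.046
grasp_force: 0.0
```

```bash
python3 - <<'E'
from h import *
np.set_printoptions(precision=4,suppress=True)
s=readout.sense();print(s['joints'],s['ee_pos'])
w=snap('wrist','w.png')[:,:,::-1].copy();g=snap('scene','s.png');sd=snap('side','sd.png')[:,:,::-1]
o=np.array([.5367,-.2095,.129]);x=np.array([.695,0,.719]);z=np.array([-.719,0,.695])
for P in(o,o+.055*x,o+.055*x-.04*z,[.502,-.2095,.093]):
  print(proj('wrist',P)); cv2.circle(w,tuple(int(v) for v in proj('wrist',P)),3,(0,0,255),1)
for c in('wrist','scene','side'):
 for t in('ratchet','ratchet_socket','door_handle'):
  for r in imaging.find_in(t,c)[:1]:print(c,t,r['conf'],np.array(r['xyz']))
im=np.zeros((600,640,3),np.uint8);im[:400]=w
im[400:]=0
c=cv2.resize(g[245:335,240:480][:,:,::-1],(533,200));im[400:,:533]=c
cv2.imwrite('pics/e.png',im)
E
```

```text
[ -6.8394  20.2008  31.238   94.7981 -11.1196  68.1355 117.0093] [ 0.5425 -0.2088  0.2686]
[324.404  178.1397]
[323.9924 234.5297]
[324.2256 250.5141]
[324.7224 134.5765]
wrist ratchet 0.18 [ 0.469  -0.2134  0.0128]
wrist ratchet_socket 0.64 [ 0.5605 -0.2145  0.1687]
wrist door_handle 0.7 [0.6232 0.1266 0.0457]
scene ratchet 0.97 [ 0.5728 -0.2092  0.1566]
scene ratchet_socket 0.64 [ 0.5681 -0.2065  0.1564]
scene door_handle 0.58 [ 0.6376 -0.3428  0.0206]
side ratchet 0.79 [ 0.5547 -0.2015  0.1433]
side ratchet_socket 0.66 [ 0.5612 -0.2065  0.1486]
side door_handle 0.45 [0.5756 0.1144 0.1108]
```

View pics/e.png

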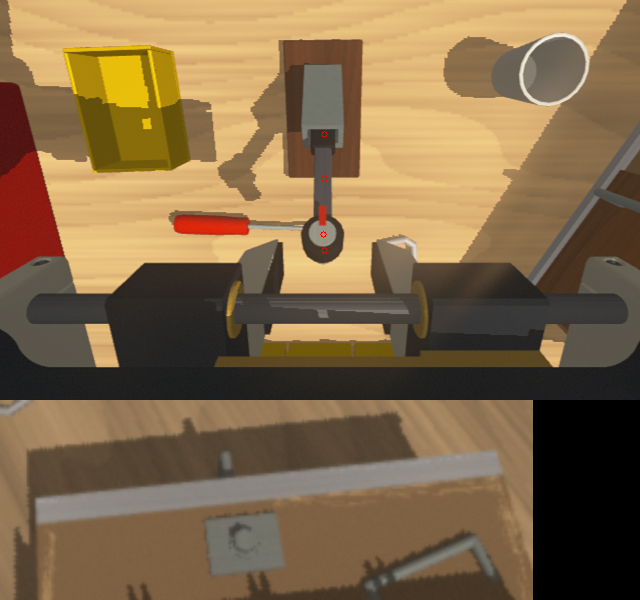

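step_arm --pt "0 -0.003 0.12" --pt "0 0 0.12" --pt "0 0 0.12" --pt "0 0 0.08" --pt "0 0 0.04" --pt "0 0 0" --pt "0 0 0" --pt "0 0 0" --pt "0 0 0" --pt "0 0 0" --pt "0 0 0" --pt "0 0 0" --spin '[0,0,0,0,0,0,0,0,0,0,0,0]' --grip '[0,0,0,0,0,0,-1,-1,-1,-1,-1,-1]' --newtons 25

```text
time: 11.85
ee_pos: [0.5434, -0.2093, 0.1254]
ee_rot: [[-1.0, 0.0, 0.002], [0.0, 1.0, -0.001], [-0.002, -0.001, -1.0]]
wrist_force: [0.2, -1.4, 5.9]
opening: 0.0156
grasp_force: 24.8
```

step_arm --pt "-0.016 0 -0.019" --pt "-0.032 0 -0.038" --pt "-0.032 0 -0.038" --pt "-0.032 0 -0.038" --pt "-0.032 0 -0.038" --pt "-0.032 0 -0.038" --spin '[0,0,0,0,0,0]' --grip '[-1,-1,-1,-1,-1,-1]'

```text
time: 12.45
ee_pos: [0.5957, -0.2084, 0.1875]
ee_rot: [[-1.0, -0.0, -0.001], [-0.0, 1.0, 0.001], [0.001, 0.001, -1.0]]
wrist_force: [0.5, -1.3, -2.5]
opening: 0.0157
grasp_force: 24.8
```

step_arm --pt "-0.032 0 -0.038" --pt "-0.032 0 -0.038" --pt "-0.032 0 -0.038" --pt "-0.016 0 -0.03" --pt "0 0 0" --pt "0 0 0" --pt "0 0 0" --pt "0 0 0" --spin '[0,0,0,0,0,0,0,0]' --grip '[-1,-1,-1,-1,-1,-1,-1,-1]'

```text
time: 13.25
ee_pos: [0.6285, -0.2088, 0.23]
ee_rot: [[-1.0, 0.0, -0.001], [0.0, 1.0, 0.0], [0.001, 0.0, -1.0]]
wrist_force: [0.2, -0.7, -3.2]
opening: 0.0157
grasp_force: 24.8
```

```bash
python3 - <<'E'
from h import *
np.set_printoptions(precision=4,suppress=True)
s=readout.sense();print(s['ee_pos'],s['wrist_force'])
g=snap('scene','s2.png')[:,:,::-1].copy();d=snap('side','sd2.png')[:,:,::-1].copy()
G=s['ee_pos']+[0,0,.01];x=np.array([.695,0,.719]);z=np.array([-.719,0,.695]);o=G-.008*x
for n,m in(('scene',g),('side',d)):
  for P in(o-.135*x,o,o+.055*x,o+.055*x-.04*z,[.502,-.2095,.093]):
    print(n,proj(n,P));cv2.circle(m,tuple(int(v) for v in proj(n,P)),1,(0,0,255),-1)
im=np.zeros((600,800,3),np.uint8)
im[:,:400]=cv2.resize(g[80:230,210:310],(400,600),interpolation=cv2.INTER_CUBIC)
im[:,400:]=cv2.resize(d[60:210,290:390],(400,600),interpolation=cv2.INTER_CUBIC)
cv2.imwrite('pics/f.png',im)
E
```

```text
[ 0.6285 -0.2088  0.23  ] [ 0.1844 -0.6807 -3.1971]
scene [285.8738 147.1443]
scene [242.4321 137.0242]
scene [221.1981 132.0776]
scene [211.0759 146.6457]
scene [296.8173 153.3827]
side [352.1044 148.8583]
side [317.3495 105.3916]
side [302.1186  86.3428]
side [292.1947  92.6108]
side [361.247  164.8625]
```

View pics/f.png

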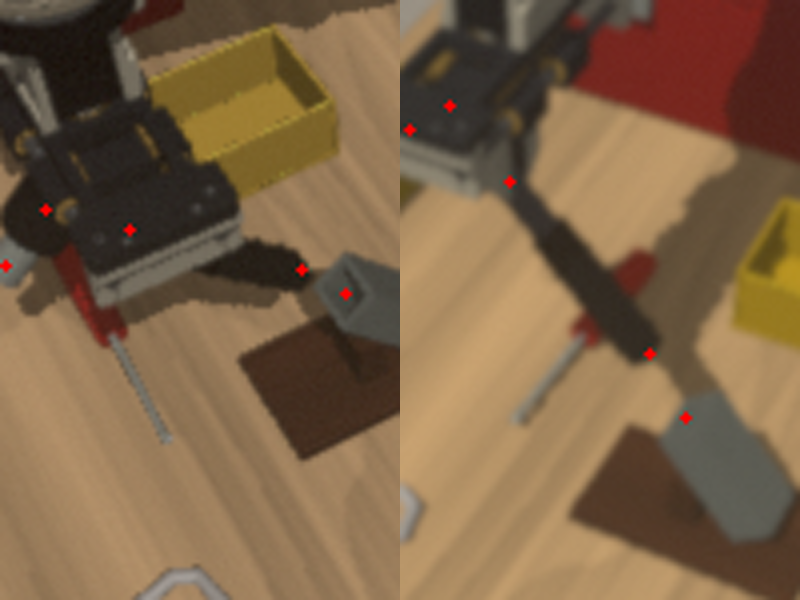

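step_arm --pt "0.06 0 -0.058" --pt "0.0565 0 0.0585" --pt "0.0565 0 0.0585" --pt "0.0565 0 0.0585" --pt "0.0565 0 0.0585" --pt "-0.012 0 0.016" --pt "-0.012 0 0.016" --pt "-0.012 0 0.011" --pt "-0.012 0 0.011" --pt "0 0 0" --spin '[0,0,0,0,0,0,0,0,0,0]' --grip '[-1,-1,-1,-1,-1,-1,-1,-1,-1,-1]' --newtons 20

```text
time: 14.35
ee_pos: [0.5588, -0.2088, 0.1614]
ee_rot: [[-1.0, -0.001, 0.0], [-0.001, 1.0, -0.0], [-0.0, -0.0, -1.0]]
wrist_force: [-0.8, 0.0, -1.1]
opening: 0.0156
grasp_force: 20.0
```

step_arm --pt "-0.018 0 0.021" --pt "-0.018 0 0.022" --pt "-0.014 0 0.024" --pt "-0.014 0 0.024" --pt "0 0 0" --spin '[0,0,0,0,0]' --grip '[-1,-1,-1,-1,-1]'

```text
time: 14.85
ee_pos: [0.5772, -0.2085, 0.1329]
ee_rot: [[-1.0, -0.0, -0.001], [-0.0, 1.0, 0.0], [0.001, 0.0, -1.0]]
wrist_force: [-0.3, -0.4, -1.2]
opening: 0.016
grasp_force: 20.0
```

step_arm --pt "-0.009 0 0.026" --pt "-0.009 0 0.026" --pt "-0.005 0 0.028" --pt "-0.005 0 0.027" --pt "0 0 0" --pt "0 0 0" --spin '[0,0,0,0,0,0]' --grip '[-1,-1,-1,-1,-1,-1]'

```text
time: 15.45
ee_pos: [0.5852, -0.2089, 0.1019]
ee_rot: [[-1.0, 0.0, -0.001], [0.0, 1.0, 0.0], [0.001, 0.0, -1.0]]
wrist_force: [-0.0, 0.8, -3.4]
opening: 0.0159
grasp_force: 20.0
```

```bash
python3 - <<'E'
from h import *
np.set_printoptions(precision=4,suppress=True)
s=readout.sense();print(s['ee_pos'],s['wrist_force'])
g=snap('scene','s3.png')[:,:,::-1].copy();d=snap('side','sd3.png')[:,:,::-1].copy()
G=s['ee_pos']+[0,0,.01];x=np.array([1,0,0]);z=np.array([0,0,1]);o=G-.008*x
for n,m in(('scene',g),('side',d)):
  for P in(o-.135*x,o-.05*x,o+.055*x,o+.055*x-.04*z):
    p=proj(n,P);print(n,p);cv2.circle(m,tuple(int(round(v)) for v in p),1,(0,0,255),-1)
im=np.zeros((600,800,3),np.uint8)
im[:,:400]=cv2.resize(g[90:240,230:330],(400,600),interpolation=cv2.INTER_CUBIC)
im[:,400:]=cv2.resize(d[80:230,300:400],(400,600),interpolation=cv2.INTER_CUBIC)
cv2.imwrite('pics/g.png',im)
E
```

```text
[ 0.5852 -0.2089  0.1019] [-0.0393  0.8258 -3.3562]
scene [317.6728 139.0882]
scene [287.3869 153.1849]
scene [248.0149 171.5107]
scene [250.6964 180.6054]
side [384.0569 168.4896]
side [352.3894 156.3126]
side [315.487  142.1226]
side [315.9451 153.0121]
```

View pics/g.png

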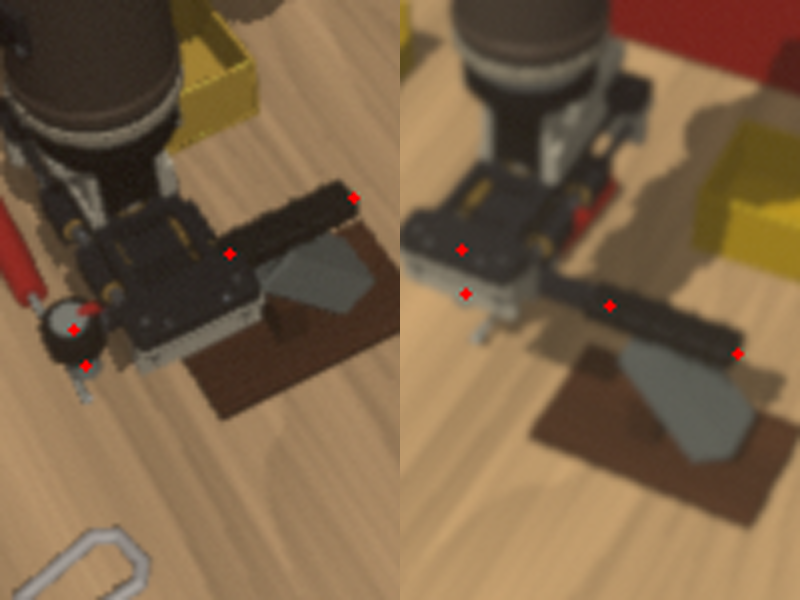

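step_arm --pt "0 0 0" --pt "0 0 0" --pt "0 0 -0.05" --pt "0 0 -0.1" --pt "0 0 -0.1" --pt "0 0 -0.1" --pt "0 0 -0.1" --pt "0 0 -0.067" --pt "0 0 0" --spin '[0,0,0,0,0,0,0,0,0]' --grip '[-1,-1,-1,-1,-1,-1,-1,-1,-1]' --newtons 40

```text
time: 16.45
ee_pos: [0.5868, -0.21, 0.2616]
ee_rot: [[-1.0, 0.0, 0.006], [0.0, 1.0, -0.002], [-0.006, -0.002, -1.0]]
wrist_force: [-0.1, -0.1, -3.3]
opening: 0.0154
grasp_force: 40.0
```

step_arm --pt "0 0.03 0" --pt "0 0.08 0" --pt "0 0.12 0" --pt "0 0.14 0" --pt "0 0.14 0" --pt "0 0.14 0" --pt "0.03 0.14 0" --pt "0.03 0.14 0" --pt "0.033 0.14 0" --pt "0 0.12 0" --pt "0 0.08 0" --pt "0 0.043 0" --spin '[0,0,0,0,0,0,0,0,0,0,0,0]' --grip '[-1,-1,-1,-1,-1,-1,-1,-1,-1,-1,-1,-1]'

```text
time: 17.65
ee_pos: [0.5557, 0.1885, 0.2556]
ee_rot: [[-1.0, -0.004, -0.003], [-0.004, 1.0, -0.0], [0.003, -0.0, -1.0]]
wrist_force: [0.7, 0.4, -3.7]
opening: 0.0158
grasp_force: 40.0
```

```bash
python3 - <<'E'
from h import *
np.set_printoptions(precision=4,suppress=True)
s=readout.sense();print(s['joints'],s['ee_pos'],s['wrist_force'],s['grasp_force'],s['opening'])
g=snap('scene','s4.png')[:,:,::-1].copy();d=snap('side','sd4.png')[:,:,::-1].copy()
G=s['ee_pos']+[0,0,.01];x=np.array([1,0,0]);z=np.array([0,0,1]);o=G-.008*x
for n,m in(('scene',g),('side',d)):
  for P in(o-.135*x,o-.05*x,o+.055*x,o+.055*x-.04*z,[.6045,.185,.166]):
    p=proj(n,P);print(n,p);cv2.circle(m,tuple(int(round(v)) for v in p),1,(0,0,255),-1)
im=np.zeros((600,800,3),np.uint8)
im[:300,:]=cv2.resize(g[245:365,250:570],(800,300),interpolation=cv2.INTER_CUBIC)
im[300:,:]=cv2.resize(d[220:370,120:520],(800,300),interpolation=cv2.INTER_CUBIC)
cv2.imwrite('pics/i.png',im)
E
```

```text
[-41.9442  20.8165  25.0069  94.6623  -9.4588  66.7743  75.6298] [0.5557 0.1885 0.2556] [ 0.6739  0.3666 -3.7489] 39.999298453330994 0.015821775022518483
scene [450.0506 234.4902]
scene [409.7798 258.5161]
scene [356.1308 290.5236]
scene [354.2108 297.4425]
scene [349.8302 305.2839]
side [309.0006 278.764 ]
side [263.5485 255.7157]
side [212.1901 229.6723]
side [217.4868 241.9035]
side [224.9347 256.4045]
```

View pics/i.png

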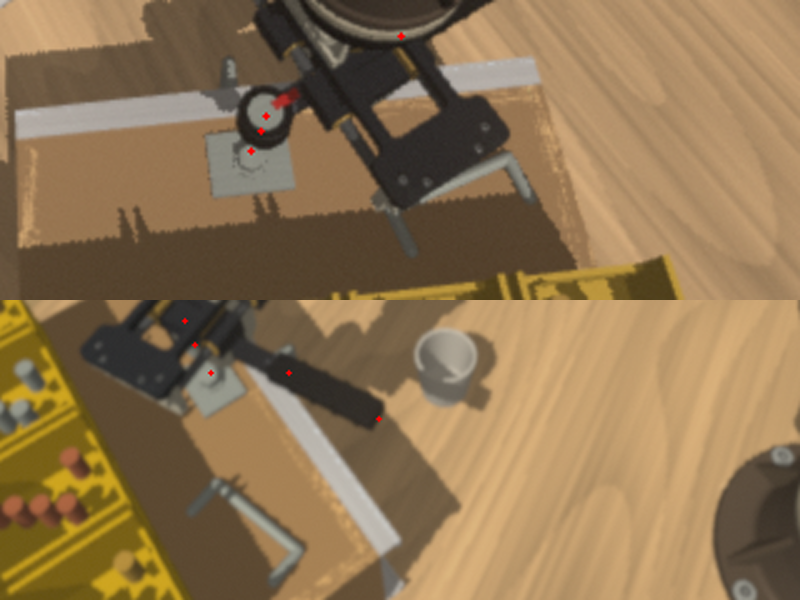

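step_arm --pt "-0.007 -0.006 0.01" --pt "-0.003 -0.006 0.01" --pt "0 0 0" --pt "0 0 0" --pt "0 0 0" --pt "0 0 0" --pt "0 0 0" --pt "0 0 0" --spin '[0,0,0,0,0,0,0,0]' --grip '[-1,-1,-1,-1,-1,-1,-1,-1]'

```text
time: 18.55
ee_pos: [0.5605, 0.1815, 0.2514]
ee_rot: [[-1.0, -0.0, 0.0], [-0.0, 1.0, 0.0], [-0.0, 0.0, -1.0]]
wrist_force: [-0.5, 0.2, -2.7]
opening: 0.0158
grasp_force: 40.0
```

```bash
python3 - <<'E'
from h import *
np.set_printoptions(precision=4,suppress=True)
s=readout.sense();print(s['ee_pos'],s['wrist_force'],s['grasp_force'])
w=snap('wrist','w5.png')[:,:,::-1].copy();g=snap('scene','s5.png')[:,:,::-1].copy()
G=s['ee_pos']+[0,0,.01];x=np.array([1,0,0]);z=np.array([0,0,1]);o=G-.008*x
for n,m in(('wrist',w),('scene',g)):
  for P in(o-.135*x,o+.055*x,o+.055*x-.04*z,[.6045,.185,.166]):
    p=proj(n,P);print(n,p);cv2.circle(m,tuple(int(round(v)) for v in p),2,(0,0,255),-1)
im=np.zeros((600,640,3),np.uint8)
im[:400]=w; im[400:,:]=cv2.resize(g[250:340,290:578],(640,200),interpolation=cv2.INTER_CUBIC)
cv2.imwrite('pics/j.png',im)
E
```

```text
[0.5605 0.1815 0.2514] [-0.5164  0.219  -2.7094] 39.99949514865875
wrist [329.0091 -83.5221]
wrist [328.1782 344.7507]
wrist [328.0314 300.3073]
wrist [332.2954 255.9231]
scene [444.4633 233.5759]
scene [350.9573 289.0322]
scene [349.3318 295.9723]
scene [349.8302 305.2839]
```

View pics/j.png

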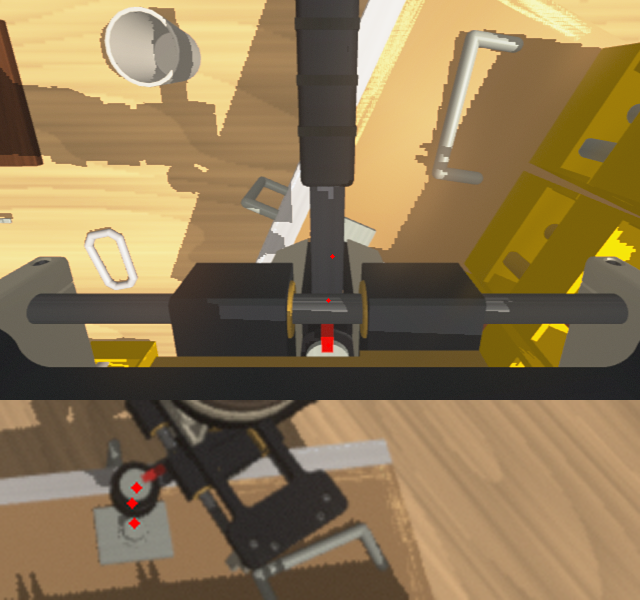

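```bash
python3 -c "
from cell import ticket
print(ticket.close_job())"
```

```text
the job is handed in; nothing more can be done
None
```

The door is shut, and the gripper holds the ratchet at rest, level to within about 4°, with the socket about 55 mm above the bolt and 5 mm off its axis (estimated from the images). The job was handed in at about 18.6 s, but no verdict was returned.

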